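# Slide the lens carriage to the marked stop

## Task

On the optical rail, press down the rubber pad in the middle of the lens carriage to take its brake off and, keeping it pressed, push the carriage along until it rests against the marked stop, the one with the upright ball-ended post; then let the pad spring up so that the brake holds it there. Only touch and push, with nothing gripped or picked up; do not touch the lens, and leave the glassware and other loose things where they are.

Things in the scene. Friction and masses are not known exactly. Their poses are not given: they have to be found in the camera images.
- rail: aluminium optical rail fixed to the bench, 440 mm long, foot 70 mm wide, head 46 mm wide with top 42 mm up. Origin at the middle of its underside, on the bench; y axis along the rail, x across it (away from the robot), z up. A light-source box (70 x 50 mm, top 115 mm up) stands at its +y end, centred at x +65, y +245 mm in the rail's frame.
- carriage (a joint): position of the lens carriage along the rail, m: the y of carriage_mid in the rail's frame (0 = rail's middle). Grey plate, 100 mm along the rail, 90 mm wide, top 56 mm above the bench; a raised shoulder at each end (60 mm across, 20 mm along the rail, top 72 mm up; 60 mm clear between them). Brake on: resists some 20 N or more along the rail; brake off: moves with about 2 N.
- carriage_mid (a point): point at the middle of the carriage, over the rail's centre line, on the plate's top 56 mm above the bench; axes as the rail's.
- pad_top (a point): centre of the top of the dark ribbed rubber pad (46 mm across, 56 mm along the rail) between the carriage's shoulders, 64 mm above the bench when up. It goes down 6 mm on a spring (12 N to start, 15 N fully down). Down 4 mm or more, the brake is off; let go, it springs up and the brake holds. Friction on the pad, or the finger against a shoulder, takes the carriage along.
- pad (a joint): how far the pad is pressed down, in m: 0 up (brake on), 0.006 fully down.
- index_stop: the marked stop: steel block clamped on the rail, fixed, 66 mm wide, 20 mm along the rail, top 64 mm above the bench, with an upright post ending in an 18 mm ball, 97 mm up. On either side of the carriage. Origin on the rail's centre line at bench height under the block's middle; axes as the rail's. The carriage rests against it when carriage_mid is 60 mm from it along the rail.
- plain_stop: the other stop, the same block without a post, on the carriage's other side. Both have a thumbscrew reaching 54 mm from the rail's centre line on the robot's side. Fixed; origin and axes as index_stop.
- lens_mid (a point): centre of the lens in its dark ring (54 mm diameter, facing along the rail, 12 mm thick, top 111 mm above the bench), which stands on the carriage on the far side from the robot: 84 mm above the bench, 78 mm from carriage_mid along the rail's +x axis.
- vial1: closed glass sample vial, 26 mm diameter, 50 mm tall, standing on the robot's side of the rail; origin at centre of underside; leave alone
- vial2: the other vial, same as vial1; leave alone
- lens_case: closed grey case 60 x 60 x 28 mm lying beyond the rail; origin at centre of underside; leave alone
- screwdriver: grey-handled screwdriver 170 mm long, 26 mm thick, lying beyond the rail; origin at mid-length on the underside, tip along +x; leave alone
- beaker: glass beaker, 68 mm diameter, 85 mm tall, to the right of the rail; origin at centre of underside; leave alone
- wash_bottle: white bottle, 68 mm diameter, 170 mm tall, to the right of the rail; origin at centre of underside; leave alone
- flask1: stoppered volumetric flask, 66 mm diameter, 168 mm tall, standing in a white tray (260 x 200 x 30 mm) to the left; origin at centre of underside; leave alone
- flask2: second flask, as flask1, in the same tray; leave alone

How it is judged:
By the outcome, as a careful person would: the job done as asked, in the order asked, and still so for the second after the job is handed in, with the robot touching nothing.
It also fails if it takes over 42 s, if anything falls off the work surface, if the arm or the gripper's body presses on something with over 40 N, if the wrist force passes 120 N, or if a joint passes its speed limit or range.

## Robot

A 6-joint arm with a two-finger parallel gripper is mounted at the origin on the work surface. World frame = base frame: x ahead of the robot, y to its left, z up, the work surface at z = 0. Lengths are in m, angles in rad, forces in N, time in s.
With the tool pointing down it reaches from about 0.375 to 0.925 m from the base axis. Payload 5.7 kg.
Tool frame: the origin (TCP) lies midway between the tips of the shut fingers; the grasp point (between the pads) lies 19 mm behind it (arm.grasp_offset is the distance from the TCP to the grasp point, in m); x points along the fingers, y is the direction in which the jaws open and shut, and the axes are right-handed (so a half turn about x gives the same grasp; the last joint's range is limited). The gripper opens to 88 mm and grips with 3 to 60 N. Pads are 20 mm wide; open, the fingers measure 115 mm over their backs; the gripper's body (75 mm by 178 mm) begins 61 mm behind the grasp point.
Start: joints at [-1.422, 0.359, 1.51, -0, 1.272, -0.115], TCP at [0.156, -0.579, 0.223] pointing down, gripper open.
Joint ranges: [-2.97, 2.97], [-1.01, 2.36], [0.21, 2.38], [-0.96, 4.11], [0.2, 2.71], [-2.98, 2.98]. Speed limits (rad/s): [2.39, 2.39, 3.14, 3.14, 3.14, 3.14].

## Interface

Orientations are given as a unit quaternion [x, y, z, w].
In Python, from workcell import arm gives the robot as it stands.
- The arm moves only by the tool servo_tool, never from a script. Its argument "increments" is a list of rows, each a list of 3 entries, a list of its own where there are three numbers: the finger opening in m, from 0 to 0.0878, then the shift along the tool's x, y, z in m, then the turn, a rotation vector about the tool's x, y, z in rad. In form: [[claw, [x, y, z], [rx, ry, rz]], ...]. A call has 1 to 12 rows; each row shifts and turns the commanded pose from where the row before left it, along the tool's axes as they then stand; what a row does not reach is not made up. A row lasts 1/8 s, in which the tool goes at most 62.5 mm and 10.7 degrees, less where a joint would pass 70% of its speed; a pose out of reach is approached as far as the arm can. A call with a gripper value outside its range is refused whole. The fingers move at their own pace and stop on an object; "force" is the grip in N (left out, the last holds). Time passes only in rows, so rows that do not move let the fingers close. It gives the time, the measured TCP pose, the force and the opening at its end, in the units of the state.
- arm.get_obs(): the state, without advancing time (a new reading comes with each control period).
- arm.get_image(name): name is "scene" or "side" or "wrist"; returns a dict with "color" (384x512x3 uint8, red, green, blue), "fx", "fy", "cx", "cy" (pixels), "eye" and "rotation" of the camera in the world. Camera axes: x right, y up, looking along -z (the intrinsics and any distortion apply to the point x, -y, -z); pixel columns grow to the right and rows downward; lengths in m; the calibration is good to about 2 mm. A picture is of the moment at which its call begins. There is no depth.
- arm.hand_in(): hands the job in, once; it reports no verdict.
Trained networks look in a picture, given as the dict that the camera call returned (one of the last four; its "shot" number tells which), for a name from the list of things; names that differ only in an ending like _2 or _b are one class to them, and where a whole thing is asked for, a point or a joint stands for the part that bears it (a point fixed in the world has none). Each returns a list of dicts, best first, with "conf" (0 to 1); they miss things now and then, are a little off and sometimes report something else, mostly with a low value. They report only what shows in the picture. A call takes as long as a camera call.
- arm.trace(label, picture): "region" (384x512 bool, what is visible of it) and "point" ([column, row] in pixels, amid what is visible of it).
- arm.place_of(label, picture): "point" ([column, row] in pixels: a listed point, or the origin of a listed thing).
The state is a dict: "clock": time; "qpos": joint angles; "dq": joint speeds; "tau": joint torques, N m; "tcp_pos": TCP position; "tool_rot": TCP orientation; "ft_force": force on the tool from outside, world axes, zero at the start; "ft_torque": the same for the moment, N m; "gripper_width": finger opening in m.
Only numpy, scipy, OpenCV 4.12 (cv2) and the standard library are available. Lean on these libraries where they do the work, as an engineer would, in place of code of your own. Each camera call takes 0.05 s, during which the arm holds its last target. There are 200 camera calls.

## Working session

There is one attempt and no reset: what is moved stays moved. The work goes in short steps, Python scripts to look and compute and a tool call to move; the robot and the scene stay as the last step left them, time stands still between calls to the robot, and variables do not carry over. Pictures are saved under pics/ and viewed, about 8 in all and at most 12, crops included, and the job is handed in when it is done.

Besides the shell and the picture viewer there is one more tool, called after "Emit:" as name(argument=value, ...) on one line, values as JSON. servo_tool: Moves the arm, as the interface text tells. Its arguments: {"type":"object","properties":{"increments":{"type":"array"},"force":{"type":"number"}},"required":["increments"]}

```bash
mkdir -p pics; cat > h.py <<'E'
import numpy as np, cv2
from workcell import arm
def ray(im,p):
    d=np.array([(p[0]-im["cx"])/im["fx"],-(p[1]-im["cy"])/im["fy"],-1.0])
    return np.array(im["eye"]),np.array(im["rotation"])@d
def at_z(im,p,z):
    e,d=ray(im,p); return e+d*(z-e[2])/d[2]
def tri(obs):
    A=np.zeros((3,3));b=np.zeros(3)
    for im,p in obs:
        e,d=ray(im,p);d=d/np.linalg.norm(d);P=np.eye(3)-np.outer(d,d);A+=P;b+=P@e
    return np.linalg.solve(A,b)
def proj(im,X):
    c=np.array(im["rotation"]).T@(np.array(X)-im["eye"]);return im["cx"]+im["fx"]*c[0]/-c[2], im["cy"]-im["fy"]*c[1]/-c[2]
def save(im,n): cv2.imwrite("pics/"+n,im["color"][:,:,::-1])
E
python3 - <<'E'
from h import *
np.set_printoptions(precision=4,suppress=True)
Z=dict(rail=0,carriage_mid=.056,pad_top=.064,index_stop=0,plain_stop=0,lens_mid=.084,vial1=0,beaker=0,wash_bottle=0)
ims={}
for n in ("scene","side"):
    im=arm.get_image(n);ims[n]=im;print(n,[k for k in im],im["eye"]);save(im,n+"0.png")
    for l,z in Z.items():
        for r in arm.place_of(l,im)[:2]:
            print(l,np.array(r["point"]),round(r["conf"],2),at_z(im,r["point"],z))
cv2.imwrite("pics/both.png",cv2.resize(np.vstack([ims["scene"]["color"],ims["side"]["color"]])[:,:,::-1],(512,768))[:, :])
print(arm.get_obs())
E
```

```text
scene ['color', 'fx', 'fy', 'cx', 'cy', 'eye', 'rotation', 'shot'] [1.1424 0.6276 1.4073]Traceback (most recent call last):
  File "<stdin>", line 9, in <module>
  File "h.py", line 7, in at_z
    e,d=ray(im,p); return e+d*(z-e[2])/d[2]
        ~~~^^^^^^
  File "h.py", line 5, in ray
    return np.array(im["eye"]),np.array(im["rotation"])@d
                               ~~~~~~~~~~~~~~~~~~~~~~~~^~
ValueError: matmul: Input operand 1 has a mismatch in its core dimension 0, with gufunc signature (n?,k),(k,m?)->(n?,m?) (size 3 is different from 4)
```

View pics/scene0.png

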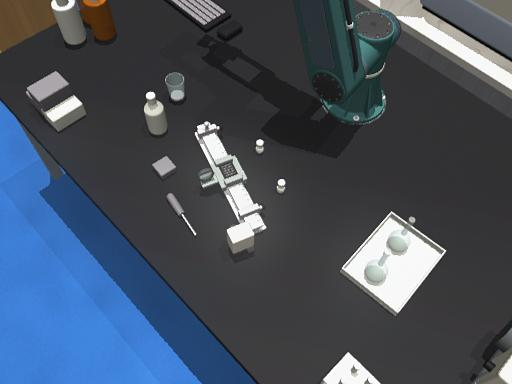

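The scene view shows the rail running from about (205,128) to (262,228), with the carriage at (228,172), the lens at (206,177), the light box at (240,237) and vials at (260,146) and (281,186). The camera's rotation is a quaternion, so I'll fix the helper.

```bash
sed -i 's/np.array(im\["rotation"\])/R(im)/; s/R(im).T/R(im).T/' h.py; cat >> h.py <<'E'
from scipy.spatial.transform import Rotation
def R(im): return Rotation.from_quat(im["rotation"]).as_matrix()
E
cat > look.py <<'E'
from h import *
np.set_printoptions(precision=4,suppress=True)
Z=dict(rail=0,carriage_mid=.056,pad_top=.064,index_stop=0,plain_stop=0,lens_mid=.084,vial1=0,beaker=0,wash_bottle=0)
ims={}
for n in ("scene","side"):
    im=arm.get_image(n);ims[n]=im;print(n,im["eye"],im["fx"]);save(im,n+"0.png")
    for l,z in Z.items():
        for r in arm.place_of(l,im)[:2]:
            print(l,np.array(r["point"]),round(r["conf"],2),at_z(im,r["point"],z))
print(arm.get_obs())
E
python3 look.py
```

```text
scene [1.1424 0.6276 1.4073] 498.7992153613523
rail [225.9 179. ] 0.92 [ 0.5801 -0.0616 -0.    ]
carriage_mid [229.4 171.3] 0.7 [ 0.5745 -0.0482  0.056 ]
carriage_mid [183.1 216.4] 0.16 [ 0.7883 -0.0235  0.056 ]
pad_top [277.9 189.8] 0.58 [0.5136 0.1115 0.064 ]
pad_top [226.1 170.3] 0.56 [ 0.583  -0.0543  0.064 ]
index_stop [208.5 138.3] 0.6 [ 0.5113 -0.2284  0.    ]
index_stop [231.6 172. ] 0.56 [ 0.5475 -0.0691  0.    ]
plain_stop [249.  217.4] 0.6 [0.6235 0.096  0.    ]
lens_mid [205.9 173.8] 0.7 [ 0.6465 -0.0779  0.084 ]
vial1 [258.1 151.8] 0.66 [ 0.4247 -0.0678  0.    ]
vial1 [277.9 187.3] 0.39 [0.4768 0.0801 0.    ]
beaker [176.2  90.7] 0.92 [ 0.4537 -0.4775  0.    ]
beaker [229.1 171.8] 0.48 [ 0.5531 -0.0754  0.    ]
wash_bottle [393.  244.5] 0.64 [0.3642 0.471  0.    ]
wash_bottle [159.  128.9] 0.62 [ 0.6118 -0.3795  0.    ]
side [-0.2492  0.9575  1.23  ] 437.90079762612714
rail [276.2 199.4] 0.6 [ 0.5745 -0.0503  0.    ]
carriage_mid [277.1 193. ] 0.66 [ 0.5578 -0.0351  0.056 ]
pad_top [277.8 191.2] 0.48 [ 0.5569 -0.0382  0.064 ]
pad_top [236.4 177.9] 0.27 [0.738  0.0086 0.0
[... 189 characters left out ...]
.65 [ 0.4162 -0.0722  0.    ]
vial1 [271.4 232.8] 0.42 [0.4709 0.1029 0.    ]
beaker [269.8 231.3] 0.6 [0.4805 0.101  0.    ]
beaker [354.9 167.5] 0.37 [ 0.4402 -0.4318  0.    ]
wash_bottle [318.1 161.6] 0.79 [ 0.5886 -0.3617  0.    ]
{'clock': 1.1, 'qpos': array([-1.4221,  0.3588,  1.5104,  0.    ,  1.2725, -0.1151]), 'dq': array([ 0.001 , -0.0002, -0.0004,  0.0006, -0.0005,  0.0011]), 'tau': array([ -0.0016, -51.5353, -27.113 ,   0.0675,   0.0246,  -0.    ]), 'tcp_pos': array([ 0.1564, -0.5792,  0.2226]), 'tool_rot': array([-0.701, -0.093,  0.701, -0.093]), 'ft_force': array([-0.4632, -0.3393, -0.2624]), 'ft_torque': array([-0.0363, -0.0227, -0.0315]), 'gripper_width': 0.08805956712412523}
```

```bash
sleep 0
python3 - <<'E'
import cv2,numpy as np
a=cv2.imread("pics/scene0.png")[110:260,150:300];b=cv2.imread("pics/side0.png")[145:245,210:345]
cv2.imwrite("pics/c1.png",cv2.resize(a,None,fx=4,fy=4,interpolation=cv2.INTER_CUBIC))
cv2.imwrite("pics/c2.png",cv2.resize(b,None,fx=5,fy=5,interpolation=cv2.INTER_CUBIC))
E
```

```text
(no output)
```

View pics/c1.png

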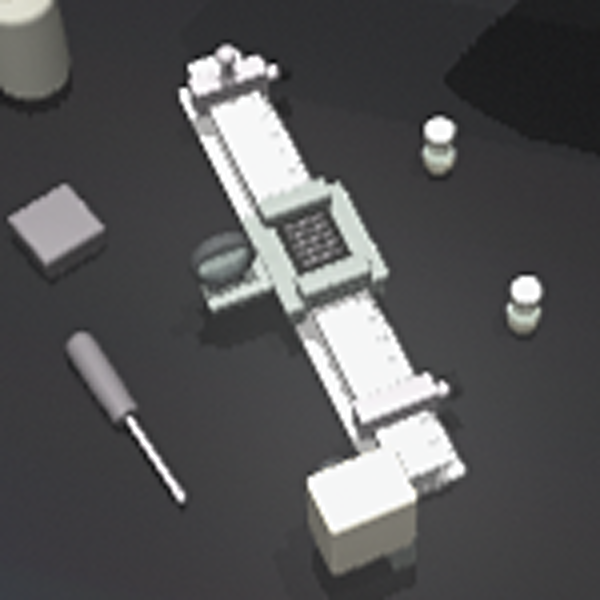

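View pics/c2.png

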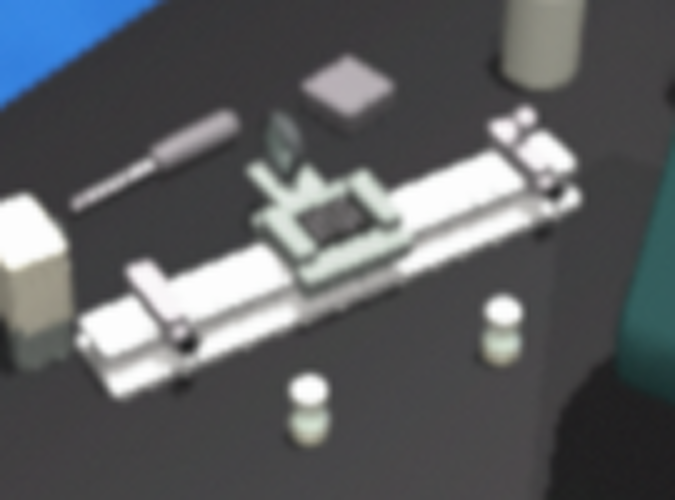

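```bash
cat > fit.py <<'E'
from h import *
from scipy.optimize import least_squares
np.set_printoptions(precision=4,suppress=True)
I={n:arm.get_image(n) for n in("scene","side")}
f={"scene":lambda c:((c[0]+.5)/4-.5+150,(c[1]+.5)/4-.5+110),"side":lambda c:((c[0]+.5)/5-.5+210,(c[1]+.5)/5-.5+145)}
# name, crop px, (x, y, z, ref)
K=[("scene",(226,53),(0,0,.088,"i")),("scene",(313,240),(0,0,.064,"s")),("scene",(463,468),(-.035,.22,.005,0)),("scene",(183,90),(.035,-.22,.005,0)),("scene",(222,260),(.078,0,.084,"s")),("scene",(360,485),(.065,.245,.115,0)),
("side",(523,118),(0,0,.088,"i")),("side",(333,220),(0,0,.064,"s")),("side",(284,140),(.078,0,.084,"s")),("side",(120,397),(-.035,.22,0,0)),("side",(580,205),(-.035,-.22,.005,0))]
def pts(p):
    c,s=np.cos(p[2]),np.sin(p[2]);o=[]
    for n,px,(x,y,z,r) in K:
        y+= p[3] if r=="s" else p[4] if r=="i" else 0
        o.append((p[0]+c*x-s*y,p[1]+s*x+c*y,z))
    return o
def res(p): return np.ravel([np.subtract(proj(I[k[0]],X),f[k[0]](k[1])) for k,X in zip(K,pts(p))])
r=least_squares(res,[.57,-.05,-.35,0,-.19],loss="soft_l1");print(r.x)
print(res(r.x).reshape(-1,2))
P=pts(r.x);print("pad",P[1],"ball",P[0])
for a,b,n in((0,6,"ball"),(1,7,"pad"),(4,8,"lens")):
    print(n,tri([(I[K[j][0]],f[K[j][0]](K[j][1])) for j in(a,b)]))
E
python3 fit.py
```

```text
[ 0.5733 -0.0579 -0.3376  0.0072 -0.178 ]
[[ 0.5618  0.5313]
 [ 0.5768 -0.0373]
 [ 0.3801  1.418 ]
 [-0.8347  0.6634]
 [ 0.3228 -0.1394]
 [-0.2344 -0.2073]
 [ 0.822  -0.3645]
 [ 0.0329 -1.1024]
 [ 0.0101  0.2319]
 [-0.0439 -0.3271]
 [ 1.067  -1.161 ]]
pad (np.float64(0.5756585954414165), np.float64(-0.05114186008086125), 0.064) ball (np.float64(0.5143290097221085), np.float64(-0.22587545209441667), 0.088)
ball [ 0.5158 -0.2255  0.0882]
pad [ 0.5757 -0.0531  0.0585]
lens [ 0.6502 -0.0776  0.084 ]
```

```bash
cat > go.py <<'E'
from h import *
import sys
np.set_printoptions(precision=4,suppress=True)
yaw=-.3376;o=arm.get_obs();M=Rotation.from_quat(o["tool_rot"]).as_matrix()
ry=np.array([-np.sin(yaw),np.cos(yaw),0]);rx=np.array([np.cos(yaw),np.sin(yaw),0])
print("clock",o["clock"],"tcp",o["tcp_pos"],"F",o["ft_force"],"F along rail",o["ft_force"]@ry);print(M)
tx=M[:,0]
ang=lambda v:np.arctan2(np.cross(M[:,1],v)@tx,M[:,1]@v)
print("turn about x so that y||rail",ang(ry),ang(-ry)," y across",ang(rx),ang(-rx))
O=np.array([.5733,-.0579,0]);d=o["tcp_pos"]-O;print("tcp in rail frame",d@rx,d@ry,d[2])
t=O+ry*float(sys.argv[1])+rx*float(sys.argv[2]);t[2]=float(sys.argv[3])
print("target",t,"shift in tool axes",M.T@(t-o["tcp_pos"]), "rail -y in tool",M.T@-ry)
E
python3 go.py 0 0 .2
```

```text
clock 1.2 tcp [ 0.1564 -0.5792  0.2226] F [-0.2733  0.6086  0.3416] F along rail 0.48367903741807183
[[-0.      0.2608 -0.9654]
 [ 0.0001 -0.9654 -0.2608]
 [-1.     -0.0001  0.    ]]
turn about x so that y||rail -2.5401638888984435 0.6014287646913495  y across -0.9693675646902893 2.172225088899504
tcp in rail frame -0.22065951398503755 -0.629982239982269 0.22262736324464683
target [ 0.5733 -0.0579  0.2   ] shift in tool axes [ 0.0227 -0.3946 -0.5384] rail -y in tool [-0.0001  0.8245  0.5658]
```

Emit:
servo_tool(increments=[[0,[0,-0.033,-0.045],[0,0,0]],[0,[0,-0.033,-0.045],[0,0,0]],[0,[0,-0.033,-0.045],[0,0,0]],[0,[0,-0.033,-0.045],[0,0,0]],[0,[0,-0.033,-0.045],[0,0,0]],[0,[0,-0.033,-0.045],[0,0,0]],[0,[0,-0.033,-0.045],[0,0,0]],[0,[0,-0.033,-0.045],[0,0,0]],[0,[0,-0.033,-0.045],[0,0,0]],[0,[0,-0.033,-0.045],[0,0,0]],[0,[0,-0.033,-0.045],[0,0,0]],[0,[0,-0.033,-0.045],[0,0,0]]])

```text
clock: 2.7
tcp_pos: [0.5756, -0.0545, 0.2228]
tool_rot: [0.701, 0.093, -0.701, 0.093]
ft_force: [1.2, -0.9, 0.4]
gripper_width: 0.0008
```

Emit:
servo_tool(increments=[[0,[0,0,0],[-0.121,0,0]],[0,[0,0,0],[-0.121,0,0]],[0,[0,0,0],[-0.121,0,0]],[0,[0,0,0],[-0.121,0,0]],[0,[0,0,0],[-0.121,0,0]],[0,[0,0,0],[-0.121,0,0]],[0,[0,0,0],[-0.121,0,0]],[0,[0,0,0],[-0.122,0,0]],[0,[0,0,0],[0,0,0]]])

```text
clock: 3.82
tcp_pos: [0.5745, -0.0561, 0.2227]
tool_rot: [0.577, 0.409, -0.577, 0.408]
ft_force: [0.7, -0.4, -0.4]
gripper_width: 0.0002
```

```bash
python3 go.py 0 0 .1; python3 - <<'E'
from h import *
np.set_printoptions(precision=4,suppress=True)
im=arm.get_image("wrist");save(im,"w0.png");print(im["eye"])
Z=dict(carriage_mid=.056,pad_top=.064,index_stop=0,plain_stop=0,lens_mid=.084,rail=0)
for l,z in Z.items():
    for r in arm.place_of(l,im)[:2]: print(l,np.array(r["point"]),round(r["conf"],2),at_z(im,r["point"],z))
print("pad pred px",proj(im,[.5757,-.0511,.064]),"ball",proj(im,[.5143,-.2259,.088]))
E
```

```text
clock 3.825 tcp [ 0.5745 -0.0561  0.2227] F [ 0.7095 -0.3712 -0.4131] F along rail -0.11522720521522846
[[-0.      0.9431 -0.3326]
 [ 0.0001 -0.3326 -0.9431]
 [-1.     -0.0001 -0.0001]]
turn about x so that y||rail -1.5723058436481008 1.5692868099416926  y across -0.0015095249584268521 3.140083128631366
tcp in rail frame 0.0005377236665178045 0.002080753299893417 0.22265014949172554
target [ 0.5733 -0.0579  0.1   ] shift in tool axes [ 0.1226 -0.0005  0.0021] rail -y in tool [-0.0001  0.0015  1.    ]
[0.5991 0.0125 0.3842]
carriage_mid [259.4 165.8] 0.68 [ 0.5816 -0.0475  0.056 ]
pad_top [255.3 170.5] 0.88 [ 0.5768 -0.049   0.064 ]
plain_stop [256.    6.1] 0.89 [0.6303 0.1002 0.    ]
plain_stop [255.8 172.7] 0.19 [ 0.572 -0.064  0.   ]
lens_mid [339.8 176.1] 0.91 [ 0.649  -0.0757  0.084 ]
lens_mid [138.1 217. ] 0.37 [ 0.4592 -0.0504  0.084 ]
rail [255.7 162.4] 0.9 [ 0.5759 -0.0525  0.    ]
pad pred px (np.float64(254.97318631503904), np.float64(172.84254470463736)) ball (np.float64(255.40087665258156), np.float64(351.19040521431873))
```

View pics/w0.png

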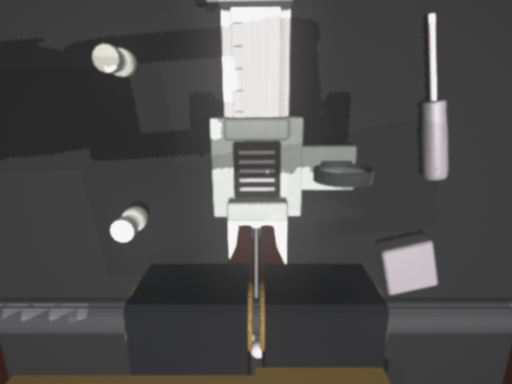

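Emit:
servo_tool(increments=[[0,[0.036,0,0],[0,0,0]],[0,[0.036,0,0],[0,0,0]],[0,[0.036,0,0],[0,0,0]],[0,[0.036,0,0],[0,0,0]],[0,[0,0,0],[0,0,0]]])

```text
clock: 4.8
tcp_pos: [0.5721, -0.0556, 0.0764]
tool_rot: [-0.576, -0.41, 0.578, -0.407]
ft_force: [-0.3, 0.6, -1.1]
gripper_width: 0.0008
```

Emit:
servo_tool(increments=[[0,[0.007,0,0],[0,0,0]],[0,[0.004,0,0],[0,0,0]],[0,[0.004,0,0],[0,0,0]],[0,[0.002,0,0],[0,0,0]],[0,[0,0,0],[0,0,0]]])

```text
clock: 5.42
tcp_pos: [0.5753, -0.0563, 0.0628]
tool_rot: [0.577, 0.408, -0.577, 0.409]
ft_force: [-0.2, 0.2, 7.1]
gripper_width: 0.0004
```

Emit:
servo_tool(increments=[[0,[0.002,0,0],[0,0,0]],[0,[0.002,0,0],[0,0,0]],[0,[0,0,0],[0,0,0]]])

```text
clock: 5.8
tcp_pos: [0.5754, -0.0563, 0.0595]
tool_rot: [0.577, 0.408, -0.576, 0.409]
ft_force: [-2.6, 1.0, 13.4]
gripper_width: 0.0004
```

```bash
for i in 1 2 3; do python3 go.py 0 0 .058 | grep -v '^\[\| \[\|turn'; done
```

```text
tcp in rail frame 0.001409222602530978 0.002192012172172908 0.05945887431248824
tcp in rail frame 0.001409222602530978 0.002192012172172908 0.05945887431248824
tcp in rail frame 0.001409222602530978 0.002192012172172908 0.05945887431248824
```

Emit:
servo_tool(increments=[[0,[0.002,0,0],[0,0,0]],[0,[0.001,0,0],[0,0,0]],[0,[0,0,0],[0,0,0]]])

```text
clock: 6.18
tcp_pos: [0.5755, -0.0563, 0.0581]
tool_rot: [0.578, 0.408, -0.576, 0.41]
ft_force: [-7.4, 0.3, 27.1]
gripper_width: 0.0007
```

Emit:
servo_tool(increments=[[0,[-0.0005,0,0.003],[0,0,0]],[0,[0,0,0.006],[0,0,0]],[0,[0,0,0.008],[0,0,0]],[0,[0,0,0.008],[0,0,0]],[0,[0,0,0.005],[0,0,0]]])

```text
clock: 6.8
tcp_pos: [0.5658, -0.0846, 0.0581]
tool_rot: [0.578, 0.408, -0.576, 0.409]
ft_force: [-3.8, 3.2, 22.8]
gripper_width: 0.0006
```

```bash
python3 go.py 0 0 .058 | grep 'tcp'; python3 - <<'E'
from h import *
im=arm.get_image("scene");save(im,"s1.png")
cv2.imwrite("pics/c3.png",cv2.resize(im["color"][110:260,150:300,::-1],None,fx=4,fy=4,interpolation=cv2.INTER_CUBIC))
E
```

```text
clock 6.8 tcp [ 0.5658 -0.0846  0.0581] F [-3.7559  3.162  22.7566] F along rail 1.739448781564387
tcp in rail frame 0.0017129969329622073 -0.027661472532073756 0.05812955768230186
```

View pics/c3.png

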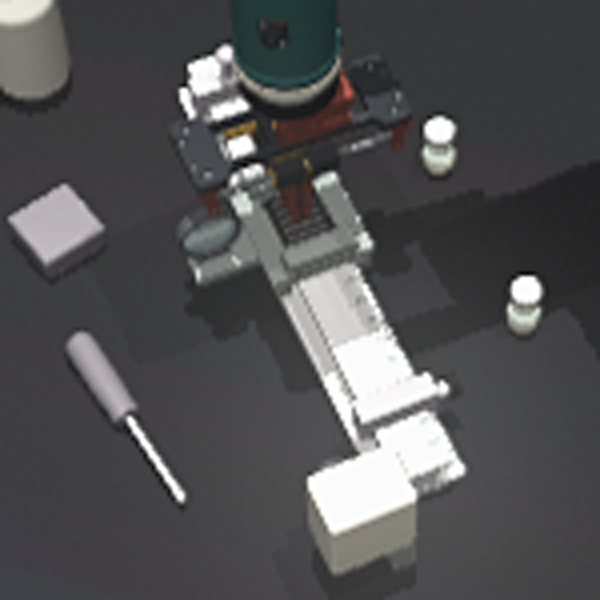

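The picture shows the carriage moving with the finger: the lens is now at (208,235) in the crop, and everything else is where it was. Next I'll push on, slowing down near the stop.

Emit:
servo_tool(increments=[[0,[0,0,0.005],[0,0,0]],[0,[0,0,0.009],[0,0,0]],[0,[0,0,0.01],[0,0,0]],[0,[0,0,0.01],[0,0,0]],[0,[0,0,0.01],[0,0,0]],[0,[0,0,0.01],[0,0,0]],[0,[0,0,0.01],[0,0,0]],[0,[0,0,0.009],[0,0,0]],[0,[0,0,0.006],[0,0,0]],[0,[0,0,0.003],[0,0,0]],[0,[0,0,0],[0,0,0]]])

```text
clock: 8.22
tcp_pos: [0.539, -0.1628, 0.0581]
tool_rot: [0.578, 0.407, -0.576, 0.41]
ft_force: [-3.3, 0.6, 22.5]
gripper_width: 0.0007
```

Emit:
servo_tool(increments=[[0,[0,0,0.003],[0,0,0]],[0,[0,0,0.003],[0,0,0]],[0,[0,0,0.002],[0,0,0]]])

```text
clock: 8.6
tcp_pos: [0.5365, -0.17, 0.0581]
tool_rot: [0.578, 0.408, -0.576, 0.41]
ft_force: [-2.4, 2.8, 22.3]
gripper_width: 0.0009
```

```bash
python3 go.py 0 0 .058 | grep 'tcp'
```

```text
clock 8.6 tcp [ 0.5365 -0.17    0.0581] F [-2.3957  2.7516 22.2525] F along rail 1.8027601906237853
tcp in rail frame 0.0024062180088952846 -0.11793553048218135 0.058143002830028746
```

Moved freely so far, with about 2 N along the rail; contact is expected about 5 mm further on.

Emit:
servo_tool(increments=[[0,[0,0,0.002],[0,0,0]],[0,[0,0,0.002],[0,0,0]],[0,[0,0,0.001],[0,0,0]]])

```text
clock: 8.98
tcp_pos: [0.5351, -0.1739, 0.0581]
tool_rot: [0.578, 0.408, -0.576, 0.41]
ft_force: [-0.1, 7.2, 23.0]
gripper_width: 0.0004
```

Emit:
servo_tool(increments=[[0,[0,0,0.002],[0,0,0]],[0,[0,0,0.001],[0,0,0]]])

```text
clock: 9.22
tcp_pos: [0.535, -0.1744, 0.0581]
tool_rot: [0.58, 0.408, -0.575, 0.408]
ft_force: [2.8, 15.2, 22.3]
gripper_width: 0.0003
```

Emit:
servo_tool(increments=[[0,[0,0,0.002],[0,0,0]],[0,[0,0,0.001],[0,0,0]]])

```text
clock: 9.48
tcp_pos: [0.5342, -0.1769, 0.0581]
tool_rot: [0.58, 0.408, -0.575, 0.408]
ft_force: [3.6, 15.7, 21.7]
gripper_width: -0.0
```

```bash
python3 go.py 0 0 .058 | grep 'tcp'
```

```text
clock 9.475 tcp [ 0.5342 -0.1769  0.0581] F [ 3.5669 15.74   21.727 ] F along rail 16.032908387957853
tcp in rail frame 0.0025275691632086874 -0.12525370609594852 0.05809665601789035
```

Contact with the stop: the force along the rail rose to 16 N, and the finger then began to slip on the pad. Now I'll lift straight up.

Emit:
servo_tool(increments=[[0,[-0.002,0,0],[0,0,0]],[0,[-0.003,0,0],[0,0,0]],[0,[-0.004,0,0],[0,0,0]],[0,[-0.006,0,0],[0,0,0]],[0,[-0.02,0,0],[0,0,0]],[0,[-0.04,0,0],[0,0,0]],[0,[-0.05,0,0],[0,0,0]],[0,[-0.04,0,0],[0,0,0]],[0,[0,0,0],[0,0,0]]])

```text
clock: 10.6
tcp_pos: [0.533, -0.1809, 0.2236]
tool_rot: [0.578, 0.407, -0.576, 0.411]
ft_force: [0.8, 0.1, 0.3]
gripper_width: 0.0005
```

```bash
python3 - <<'E'
from h import *
np.set_printoptions(precision=4,suppress=True)
I={n:arm.get_image(n) for n in("wrist","side","scene")}
yaw=-.3376;ry=np.array([-np.sin(yaw),np.cos(yaw),0]);O=np.array([.5733,-.0579,0])
for n,im in I.items():
    save(im,n+"2.png")
    for l,z in dict(pad_top=.064,lens_mid=.084,index_stop=0).items():
        for r in arm.place_of(l,im)[:1]:
            X=at_z(im,r["point"],z);print(n,l,np.array(r["point"]),round(r["conf"],2),"rail y",(X-O)@ry)
a=cv2.resize(I["side"]["color"][145:245,210:345,::-1],(540,400),interpolation=cv2.INTER_CUBIC)
b=cv2.resize(I["wrist"]["color"][:,:,::-1],(533,400))[:,130:390]
cv2.imwrite("pics/c4.png",np.hstack([a,b]));print(arm.get_obs()["ft_force"])
E
```

```text
wrist pad_top [256.3 165.4] 0.95 rail y -0.11736674369031866
wrist lens_mid [338.7 167.1] 0.84 rail y -0.11533360135026009
wrist index_stop [256.1 202.6] 0.81 rail y -0.17457161215978634
side pad_top [300.7 181.9] 0.39 rail y -0.09541853302589524
side lens_mid [291.  164.3] 0.82 rail y -0.10851522260011076
side index_stop [237.6 179.4] 0.55 rail y 0.08619895285178295
scene pad_top [211.4 140.2] 0.43 rail y -0.12394925538884231
scene lens_mid [192.2 146.3] 0.56 rail y -0.112003513211232
scene index_stop [183.7 220. ] 0.48 rail y 0.08623489673284818
[-0.2109  0.3578  0.4187]
```

View pics/c4.png

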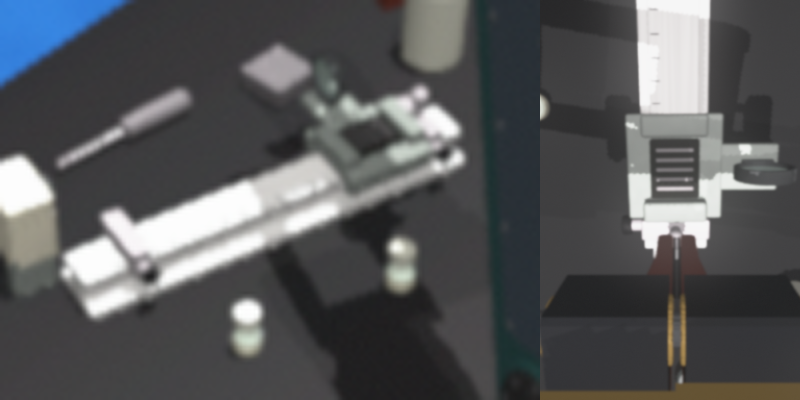

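```bash
python3 - <<'E'
import cv2
a=cv2.imread("pics/wrist2.png")[100:250,200:350]
cv2.imwrite("pics/c5.png",cv2.resize(a,None,fx=4,fy=4,interpolation=cv2.INTER_CUBIC))
E
```

```text
(no output)
```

View pics/c5.png

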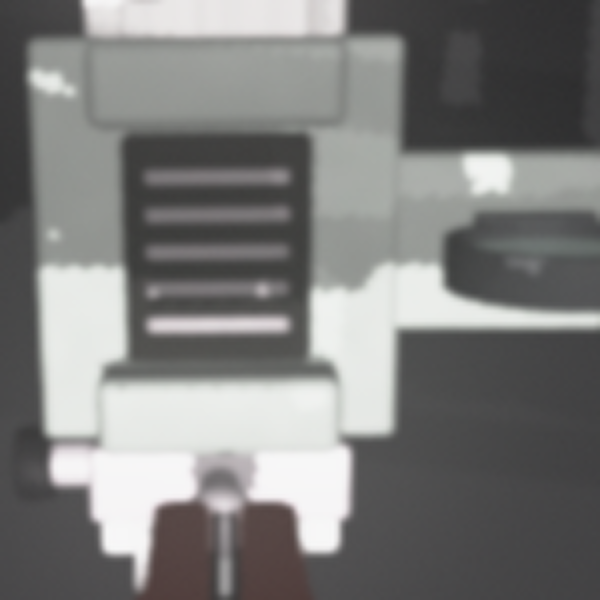

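The close-up shows the carriage's end (row ~440) directly against the stop's block, with no visible gap and the pad clear of the fingers. Handing in.

```bash
python3 -c "
from workcell import arm
print(arm.hand_in())"
```

```text
the job is handed in; nothing more can be done
None
```

The carriage now rests against the marked stop with the pad released. I pressed the pad fully down with the closed fingers (about 22 N) and pushed the carriage about 125 mm along the rail. When it met the stop, I lifted straight up and handed in at about 11 s.

**Checks that agree:**
- **Contact:** the force along the rail rose from about 2 N to 16 N, at a carriage position of about −0.117 m. The image fit predicted −0.118 m.
- **After release:** the last wrist picture shows no visible gap between carriage and stop, and the force on the tool is back to about zero.
- **Other things:** the case, screwdriver, vials and bottle look unmoved in the last side picture. I did not look at the beaker or the flasks again.

**Checks that disagreed:** after release, the wrist camera network put the pad and the stop 57 mm apart, against the nominal 60 mm. The side and scene networks scattered by 1–2 cm and misplaced the stop, so I relied on the force and the wrist picture instead.

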